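# Lock the lamp cap of a microscope light source

## Task

Two identical light sources stand on the microscopy bench, and one has just had a new lamp: its lamp cap still stands loose and a little high in the socket, with the grip bar across the casing. Lock it: press the cap down against its spring, turn it a quarter turn clockwise (seen from above) and let it go, so that it springs up into its seat with the bar along the casing, like the other one. Leave the other light source's cap, which is already locked, alone.

Things in the scene. Friction and masses are not known exactly. Their poses are not given: they have to be found in the camera images.
- cap_grip (a point): Lamp cap to lock: round steel flange (52 mm dia.) with an upright black bar on top, 48 long, 14 thick, 36 mm high. Point on the cap's axis in the bar, 22 mm above the flange, 14 below the bar's top: grip here across the 14 mm. x along the bar (either end), z up. Starts 148 mm above the table, bar across the casing within 5 degrees. 3 mm side play.
- socket (a point): Bayonet socket of that cap: square grey metal block 84 mm wide; point at the centre of its top, 102 mm above the table. Lugs, in line with the bar, come free to turn 12 mm down (15 is good, stop at 18; spring 4 to 9 N). Turns clockwise from above only, stop about 10 degrees past 90. Let go at 90 (10 either way) it rises into notches: grip point 142 mm up, 6 lower than at start.
- light_source: The light source with that cap: white casing 180 x 130 mm, 60 high, fixed to the bench, the socket on top. Origin on the table straight below the socket's centre. x along the casing's long side, from the end with steel light outlet and black dimmer knob (-x, 65 mm from the origin; outlet reaches 86) to the vented end (+x, 115 mm). z up.
- other_grip (a point): The same point on the cap of the other, identical light source: already locked, bar along that casing's long side, 142 mm above the table. Not to be moved.
Mind the look-alikes: they are no part of the job. What is shaped like the part that bears cap_grip but blue or purple is not meant.

How it is judged:
By the outcome, as a careful person would: the job done as asked, in the order asked, and still so for the second after the job is handed in, with the robot touching nothing.
It also fails if it takes over 34 s, if anything falls off the work surface, if the arm or the gripper's body presses on something with over 40 N, if the wrist force passes 120 N, or if a joint passes its speed limit or range.

## Robot

A 6-joint arm with a two-finger parallel gripper is mounted at the origin on the work surface. World frame = base frame: x ahead of the robot, y to its left, z up, the work surface at z = 0. Lengths are in mm, angles in rad, forces in N, time in s.
With the tool pointing down it reaches from about 350 to 775 mm from the base axis. Payload 7.3 kg.
Tool frame: the origin (TCP) lies between the finger pads; the fingertips stand bot.tip_extent ahead of it and the grasp point (between the pads) lies 6 mm ahead of it (bot.tip_extent is the distance from the TCP to the fingertips, in mm); x points along the fingers, y is the direction in which the jaws open and shut, and the axes are right-handed (so a half turn about x gives the same grasp; the last joint's range is limited). The gripper opens to 92 mm and grips with 3 to 60 N. Pads are 19 mm wide; open, the fingers measure 130 mm over their backs; the gripper's body (75 mm by 190 mm) begins 47 mm behind the grasp point.
Start: joints at [-1.406, 0.342, 1.524, -0, 1.275, -0.146], TCP at [160.578, -499.857, 251.741] pointing down, gripper open.
Joint ranges: [-2.53, 2.53], [-0.77, 2.02], [0.04, 2.7], [-1, 4.14], [0.28, 2.66], [-3.11, 3.11]. Speed limits (rad/s): [2.57, 2.57, 3.14, 3.14, 3.14, 3.14].

## Interface

Orientations are given as [roll, pitch, yaw] about the fixed x, y, z axes, in that order (R = Rz(yaw) Ry(pitch) Rx(roll)).
In Python, from plant import bot, capture, workorder gives the robot as it stands. The module is installed in compiled form; this text tells all that it offers.
- The arm moves only by the shell command python3 -m crank 'ROWS'. ROWS is JSON, a list of rows, each an object with "linear": the shift along the tool's x, y, z in cm, a list of three; "delta_rot": the turn, a rotation vector about the tool's x, y, z in degrees, a list of three; "fingers": the opening, from 0 (shut) to 1 (fully open). In form: [{"linear": [x, y, z], "delta_rot": [wx, wy, wz], "fingers": fingers}, ...]. A call has exactly 5 rows; each row shifts and turns the commanded pose from where the row before left it, along the tool's axes as they then stand; what a row does not reach is not made up. A row lasts 1/10 s, in which the tool goes at most 50 mm and 8.59 degrees, less where a joint would pass 70% of its speed; a pose out of reach is approached as far as the arm can. A call with a gripper value outside its range is refused whole. The fingers move at their own pace and stop on an object; the grip force is fixed at half the most. Time passes only in rows, so rows that do not move let the fingers close, or fill a call up. It gives the time, the measured TCP pose, the force and the opening at its end, in the units of the state.
- bot.get_obs(): the state, without advancing time (a new reading comes with each control period).
- capture(name): name is "scene" or "top"; returns a dict with "image" (420x560x3 uint8, blue, green, red), "mtx" (3x3 intrinsics, pixels), "pose" (4x4, takes a point from camera to world coordinates). Camera axes: x right, y down, z forward; pixel columns grow to the right and rows downward; lengths in mm; the calibration is good to about 2 mm. A picture is of the moment at which its call begins. There is no depth.
- workorder.close_job(): hands the job in, once; it reports no verdict.
The state is a dict: "time": time; "joint_positions": joint angles; "dq": joint speeds; "tau": joint torques, N m; "tool_pos": TCP position; "tcp_rot": TCP orientation; "contact_force": force on the tool from outside, world axes, zero at the start; "moment": the same for the moment, N m; "grip_width": finger opening in mm.
Only numpy, scipy, OpenCV 4.12 (cv2) and the standard library are available. Lean on these libraries where they do the work, as an engineer would, in place of code of your own. Each camera call takes 0.05 s, during which the arm holds its last target. There are 200 camera calls.

## Working session

There is one attempt and no reset: what is moved stays moved. The work goes in short steps, Python scripts to look and compute and a shell command to move; the robot and the scene stay as the last step left them, time stands still between calls to the robot, and variables do not carry over. Pictures are saved under pics/ and viewed, on a budget of 10 in all, crops included, one or two more only if the job needs it, and the job is handed in when it is done.

```bash
mkdir -p pics; python3 - <<'E'
from plant import bot,capture
import cv2,numpy as np
for n in("scene","top"):
    c=capture(n);cv2.imwrite(f"pics/{n}0.png",c["image"]);print(n,c["mtx"].round(1).tolist(),c["pose"].round(4).tolist())
o=bot.get_obs();print({k:np.round(v,3).tolist() for k,v in o.items()},bot.tip_extent)
E
```

```text
scene [[442.9, 0.0, 272.8], [0.0, 442.9, 205.5], [0.0, 0.0, 1.0]] [[-0.6965, 0.4034, -0.5935, 1046.3095], [0.7176, 0.3838, -0.5812, 568.6903], [-0.0066, -0.8306, -0.5568, 615.3915], [0.0, 0.0, 0.0, 1.0]]
top [[399.3, 0.0, 273.8], [0.0, 399.3, 206.9], [0.0, 0.0, 1.0]] [[0.0052, -0.992, 0.1265, 410.7277], [-0.9999, -0.0065, -0.0097, 48.7935], [0.0105, -0.1265, -0.9919, 884.9639], [0.0, 0.0, 0.0, 1.0]]
{'time': 0.1, 'joint_positions': [-1.406, 0.343, 1.525, -0.0, 1.275, -0.146], 'dq': [0.0, -0.0, -0.001, 0.002, -0.001, 0.0], 'tau': [0.002, -43.2, -24.469, 0.072, 0.053, -0.0], 'tool_pos': [160.525, -499.507, 251.105], 'tcp_rot': [-1.706, 1.569, 1.746], 'contact_force': [-0.807, -0.428, -0.95], 'moment': [0.012, -0.01, -0.018], 'grip_width': 91.391} 25.0
```

View pics/top0.png

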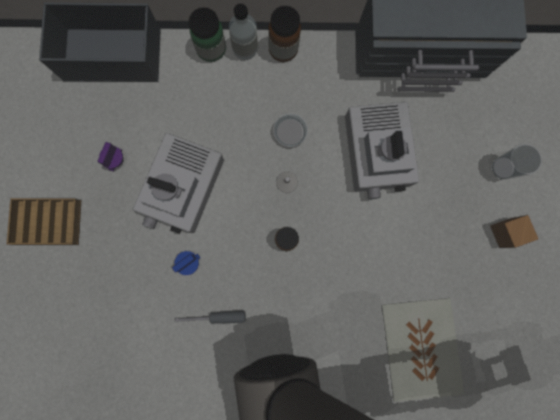

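View pics/scene0.png

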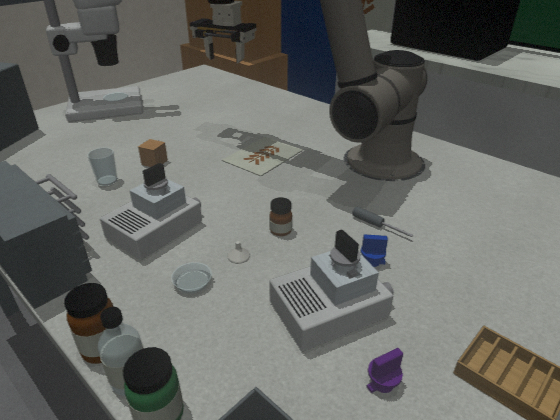

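Candidates: the left unit in the top view, bar at (163,186), has its bar across the casing. The right unit, bar at (398,145), has its bar along the casing. The purple cap (111,157) and blue cap (186,263) are decoys. The left unit fits the description, so I'll confirm it with a crop.

```bash
python3 - <<'E'
import cv2,numpy as np
t=cv2.imread("pics/top0.png");s=cv2.imread("pics/scene0.png")
A=cv2.resize(t[130:240,125:235],(400,400),interpolation=3);B=cv2.resize(s[220:350,265:395],(400,400),interpolation=3)
cv2.imwrite("pics/crop1.png",cv2.convertScaleAbs(np.hstack([A,B]),alpha=1.5,beta=20))
E
```

```text
(no output)
```

View pics/crop1.png

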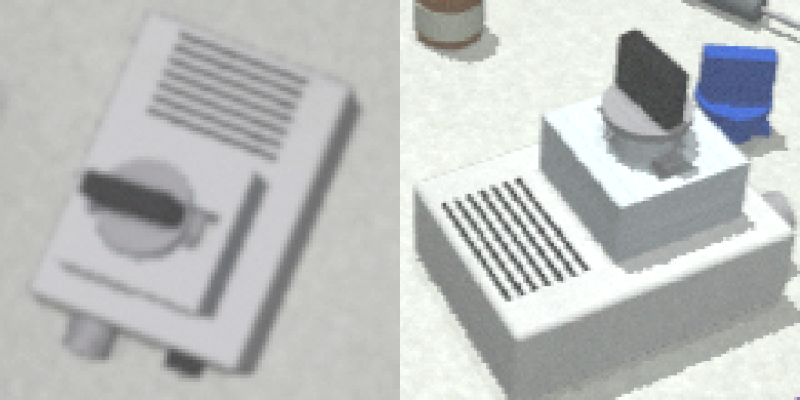

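Confirmed: the left unit in the top view has its cap loose and its black bar across the casing. In pixels the flange centre is about (165,187) in the top view and (345,255) in the scene view. Next I measure it by fitting a box to the bar and back-projecting the casing corners.

```bash
cat > h.py <<'E'
import cv2,numpy as np
from scipy.optimize import minimize
def proj(c,P):
    T=np.linalg.inv(c["pose"]);q=(T[:3,:3]@np.asarray(P,float).T).T+T[:3,3];q=q@c["mtx"].T
    return q[:,:2]/q[:,2:]
def back(c,uv,z):
    d=c["pose"][:3,:3]@np.linalg.solve(c["mtx"],[*uv,1]);o=c["pose"][:3,3]
    return o+d*(z-o[2])/d[2]
def box(x,y,yaw,gz):
    R=np.array([[np.cos(yaw),-np.sin(yaw)],[np.sin(yaw),np.cos(yaw)]])
    return np.array([[*(R@[a,b]+[x,y]),gz+h] for a in(-24,24) for b in(-7,7) for h in(-22,14)])
def fitbar(cs,x0,gz,win=40,thr=75):
    S=8;M=[]
    for c in cs:
        u=proj(c,[[x0[0],x0[1],gz]])[0].astype(int);a=u-win//2
        g=c["image"].max(2)[a[1]:a[1]+win,a[0]:a[0]+win]
        m=(cv2.resize(g,None,fx=S,fy=S,interpolation=2)<thr).astype(np.uint8)
        n,l,st,ce=cv2.connectedComponentsWithStats(m)
        k=1+np.argmin([np.hypot(*(ce[i]-win*S/2))-.2*np.sqrt(st[i,4]) if st[i,4]>1500 else 1e9 for i in range(1,n)])
        M.append((c,a,(l==k).astype(np.uint8)))
    def f(p,full=False):
        r=[]
        for c,a,m in M:
            h=cv2.convexHull(np.float32((proj(c,box(p[0],p[1],p[2],gz))-a+.5)*S));k=np.zeros_like(m);cv2.fillPoly(k,[np.int32(h)],1)
            r.append((k&m).sum()/(k|m).sum())
        return r if full else -sum(r)
    best=min((minimize(f,[x0[0],x0[1],x0[2]+d],method="Nelder-Mead",options=dict(initial_simplex=[[x0[0],x0[1],x0[2]+d],[x0[0]+8,x0[1],x0[2]+d],[x0[0],x0[1]+8,x0[2]+d],[x0[0],x0[1],x0[2]+d+.2]])) for d in(-.15,0,.15)),key=lambda r:r.fun)
    return best.x,f(best.x,True)
E
python3 - <<'E'
from h import *
from plant import capture
t=capture("top");s=capture("scene")
f=back(t,(165.4,186.9),126);print("flange top",f,"scene",back(s,(344.6,255.1),126))
K=[back(t,(125+u/3.636-.4,130+v/3.636-.4),60) for u,v in((148,12),(357,85),(240,372),(32,292))]
print(np.round(K,1),[np.linalg.norm(K[i]-K[i-1]).round(1) for i in range(4)])
for a,b in((2,1),(3,0)):d=K[b]-K[a];print("casing x yaw",np.degrees(np.arctan2(d[1],d[0])))
for a,b in((1,0),(2,3)):d=K[b]-K[a];print("casing y yaw",np.degrees(np.arctan2(d[1],d[0])))
for thr in(60,75,90):
  for cs in([t,s],[t],[s]):
    p,r=fitbar(cs,[f[0],f[1],1.25],148,thr=thr);print(thr,p[:2].round(1),np.degrees(p[2]).round(1),np.round(r,2))
o=back(t,(397,150),120);p,r=fitbar([t,s],[o[0],o[1],0.1],142);print("other",p[:2].round(1),np.degrees(p[2]).round(1),np.round(r,2))
E
```

```text
flange top [544.97388831 250.02654734 126.        ] scene [549.29961427 251.51655993 126.        ]
[[673.1 272.3  60. ]
 [630.3 149.3  60. ]
 [462.9 212.   60. ]
 [507.8 331.8  60. ]] [np.float64(175.7), np.float64(130.3), np.float64(178.8), np.float64(127.9)]
casing x yaw -20.527093127910703
casing x yaw -19.773516981672202
casing y yaw 70.80938520320537
casing y yaw 69.44423560789828
60 [545.1 250.7] 68.7 [0.79 0.85]
60 [545.6 252.7] 70.3 [0.8]
60 [546.6 250.6] 65.0 [0.88]
75 [545.2 251.5] 72.4 [0.89 0.86]
75 [545.7 253.3] 73.9 [0.9]
75 [546.1 250.2] 66.1 [0.9]
90 [545.6 251.3] 73.3 [0.76 0.89]
90 [544.7 249.9] 73.9 [0.77]
90 [547.1 251.3] 69.0 [0.92]
other [ 629.1 -194.4] 3.8 [0.73 0.58]
```

```bash
cat >> h.py <<'E'
from scipy.spatial.transform import Rotation as Ro
def go(bot,tgt,yaw=None):
    """remaining shift in tool axes (cm) to TCP target, and turn about tool to point down with tool y at azimuth yaw (deg)"""
    o=bot.get_obs();R=Ro.from_euler("xyz",o["tcp_rot"]);p=np.array(o["tool_pos"])
    print("t",round(float(o["time"]),2),"pos",p.round(1),"x",R.as_matrix()[:,0].round(3),"yaz",np.degrees(np.arctan2(*R.as_matrix()[[1,0],1])).round(1),"F",np.round(o["contact_force"],1),"M",np.round(o["moment"],2),"w",round(float(o["grip_width"]),1),"q",np.round(o["joint_positions"],2))
    print("lin cm",(R.inv().apply(np.array(tgt)-p)/10).round(2))
    if yaw is not None:
        a=np.radians(yaw);x=np.array([0,0,-1.]);y=np.array([np.cos(a),np.sin(a),0]);D=Ro.from_matrix(np.c_[x,y,np.cross(x,y)])
        print("rot deg",np.degrees((R.inv()*D).as_rotvec()).round(1))
E
python3 - <<'E'
from h import *
from plant import bot
for y in(-20,160):go(bot,[545.5,251,250],y)
E
```

```text
t 0.2 pos [ 160.5 -499.7  251.3] x [-0.     0.001 -1.   ] yaz -72.2 F [ 0.3 -0.2  0.1] M [ 0.01 -0.05  0.01] w 91.8 q [-1.41  0.34  1.52 -0.    1.28 -0.15]
lin cm [  0.19 -59.7  -59.61]
rot deg [-52.2  -0.    0. ]
t 0.2 pos [ 160.5 -499.7  251.3] x [-0.     0.001 -1.   ] yaz -72.2 F [ 0.3 -0.2  0.1] M [ 0.01 -0.05  0.01] w 91.8 q [-1.41  0.34  1.52 -0.    1.28 -0.15]
lin cm [  0.19 -59.7  -59.61]
rot deg [1.278e+02 1.000e-01 0.000e+00]
```

```bash
R='{"linear":[0,-3.5,-3.5],"delta_rot":[0,0,0],"fingers":1}'; python3 -m crank '[{"linear":[0,-3.5,-3.5],"delta_rot":[0,0,0],"fingers":1},{"linear":[0,-3.5,-3.5],"delta_rot":[0,0,0],"fingers":1},{"linear":[0,-3.5,-3.5],"delta_rot":[0,0,0],"fingers":1},{"linear":[0,-3.5,-3.5],"delta_rot":[0,0,0],"fingers":1},{"linear":[0,-3.5,-3.5],"delta_rot":[0,0,0],"fingers":1}]'; python3 -m crank '[{"linear":[0,-3.5,-3.5],"delta_rot":[0,0,0],"fingers":1},{"linear":[0,-3.5,-3.5],"delta_rot":[0,0,0],"fingers":1},{"linear":[0,-3.5,-3.5],"delta_rot":[0,0,0],"fingers":1},{"linear":[0,-3.5,-3.5],"delta_rot":[0,0,0],"fingers":1},{"linear":[0,-3.5,-3.5],"delta_rot":[0,0,0],"fingers":1}]'
python3 -c "
from h import *
from plant import bot
go(bot,[545.5,251,250],-20)"
```

```text
time: 0.7
tool_pos: [274.0, -277.9, 251.7]
tcp_rot: [2.334, 1.571, -0.497]
contact_force: [0.2, -0.5, 0.1]
grip_width: 92.0
time: 1.2
tool_pos: [387.2, -57.6, 251.9]
tcp_rot: [2.273, 1.57, -0.558]
contact_force: [1.1, -0.8, 0.2]
grip_width: 91.6
t 1.2 pos [387.2 -57.6 251.9] x [ 0.001 -0.    -1.   ] yaz -72.2 F [ 1.1 -0.8  0.2] M [-0.05 -0.07  0.01] w 91.6 q [-0.34  0.09  1.85 -0.    1.2   0.92]
lin cm [  0.19 -24.55 -24.5 ]
rot deg [-52.2  -0.   -0. ]
```

```bash
python3 -m crank '[{"linear":[0,-3.5,-3.5],"delta_rot":[0,0,0],"fingers":1},{"linear":[0,-3.5,-3.5],"delta_rot":[0,0,0],"fingers":1},{"linear":[0,-3.5,-3.5],"delta_rot":[0,0,0],"fingers":1},{"linear":[0,-3.5,-3.5],"delta_rot":[0,0,0],"fingers":1},{"linear":[0,-3.5,-3.5],"delta_rot":[0,0,0],"fingers":1}]'; python3 -m crank '[{"linear":[0,-3.5,-3.5],"delta_rot":[0,0,0],"fingers":1},{"linear":[0,-3.5,-3.5],"delta_rot":[0,0,0],"fingers":1},{"linear":[0,0,0],"delta_rot":[-7,0,0],"fingers":1},{"linear":[0,0,0],"delta_rot":[-7,0,0],"fingers":1},{"linear":[0,0,0],"delta_rot":[-7,0,0],"fingers":1}]'; python3 -m crank '[{"linear":[0,0,0],"delta_rot":[-7,0,0],"fingers":1},{"linear":[0,0,0],"delta_rot":[-8,0,0],"fingers":1},{"linear":[0,0,0],"delta_rot":[-8,0,0],"fingers":1},{"linear":[0,0,0],"delta_rot":[-8,0,0],"fingers":1},{"linear":[0,0,0],"delta_rot":[0,0,0],"fingers":1}]'
python3 - <<'E'
from h import *
from plant import bot,capture
go(bot,[545.5,251,250],-20)
t=capture("top");s=capture("scene")
A=t["image"][100:260,60:273];B=s["image"][170:330,240:453]
cv2.imwrite("pics/near.png",cv2.convertScaleAbs(np.hstack([cv2.resize(A,(400,300),interpolation=3),cv2.resize(B,(400,300),interpolation=3)]),alpha=1.5,beta=20))
E
```

```text
time: 1.7
tool_pos: [500.3, 162.7, 251.6]
tcp_rot: [1.277, 1.571, -1.553]
contact_force: [1.4, -0.7, 0.0]
grip_width: 91.7
time: 2.2
tool_pos: [544.9, 249.1, 250.9]
tcp_rot: [-0.254, 1.569, -2.712]
contact_force: [-0.3, 0.5, 0.3]
grip_width: 91.7
time: 2.7
tool_pos: [545.0, 248.6, 251.4]
tcp_rot: [-0.829, 1.57, -2.751]
contact_force: [0.7, 0.3, -0.2]
grip_width: 91.9
t 2.7 pos [545.  248.6 251.4] x [-0.001 -0.    -1.   ] yaz -20.1 F [ 0.7  0.3 -0.2] M [-0.02 -0.1   0.01] w 91.9 q [ 0.3   0.48  1.31 -0.    1.35  0.65]
lin cm [ 0.14 -0.03 -0.24]
rot deg [-0.1  0.   0. ]
```

View pics/near.png

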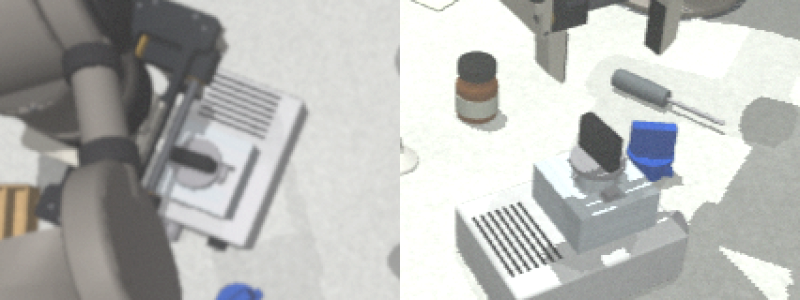

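The near look shows the gripper open above the cap, with the jaws straddling it across the bar's 14 mm and nothing in the way. Now I descend.

```bash
python3 -m crank '[{"linear":[2.5,0,-0.2],"delta_rot":[0,0,0],"fingers":1},{"linear":[2.5,0,0],"delta_rot":[0,0,0],"fingers":1},{"linear":[2,0,0],"delta_rot":[0,0,0],"fingers":1},{"linear":[1.5,0,0],"delta_rot":[0,0,0],"fingers":1},{"linear":[1,0,0],"delta_rot":[0,0,0],"fingers":1}]'; python3 - <<'E'
from h import *
from plant import bot,capture
go(bot,[545.5,251,156],-20)
t=capture("top");s=capture("scene")
A=t["image"][100:260,60:273];B=s["image"][190:310,270:430]
cv2.imwrite("pics/down.png",cv2.convertScaleAbs(np.hstack([cv2.resize(A,(400,300),interpolation=3),cv2.resize(B,(400,300),interpolation=3)]),alpha=1.5,beta=20))
E
```

```text
time: 3.3
tool_pos: [545.3, 250.3, 155.3]
tcp_rot: [-0.855, 1.569, -2.781]
contact_force: [-0.2, 0.5, 0.8]
grip_width: 91.9
t 3.3 pos [545.3 250.3 155.3] x [-0.002 -0.001 -1.   ] yaz -20.4 F [-0.2  0.5  0.8] M [-0.02 -0.11 -0.06] w 91.9 q [ 0.3   0.56  1.44 -0.    1.14  0.66]
lin cm [-0.07 -0.01 -0.07]
rot deg [-0.4  0.1  0.1]
```

View pics/down.png

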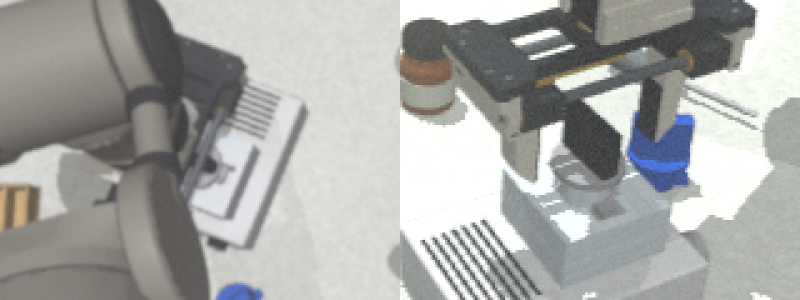

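The bar sits between the two fingers, roughly centred, at about (590,140) in the right half of the picture. Now I close the fingers.

```bash
python3 -m crank '[{"linear":[0,0,0],"delta_rot":[0,0,0],"fingers":0},{"linear":[0,0,0],"delta_rot":[0,0,0],"fingers":0},{"linear":[0,0,0],"delta_rot":[0,0,0],"fingers":0},{"linear":[0,0,0],"delta_rot":[0,0,0],"fingers":0},{"linear":[0,0,0],"delta_rot":[0,0,0],"fingers":0}]';python3 -m crank '[{"linear":[0,0,0],"delta_rot":[0,0,0],"fingers":0},{"linear":[0,0,0],"delta_rot":[0,0,0],"fingers":0},{"linear":[0,0,0],"delta_rot":[0,0,0],"fingers":0},{"linear":[0,0,0],"delta_rot":[0,0,0],"fingers":0},{"linear":[0,0,0],"delta_rot":[0,0,0],"fingers":0}]';  python3 -c "
from h import *
from plant import bot
go(bot,[545.5,251,140],-20)"
```

```text
time: 3.9
tool_pos: [545.9, 250.5, 157.1]
tcp_rot: [2.06, 1.57, 0.137]
contact_force: [-0.0, -0.7, 0.2]
grip_width: 56.4
time: 4.4
tool_pos: [545.8, 250.5, 156.6]
tcp_rot: [-0.072, 1.571, -1.995]
contact_force: [-0.4, 0.1, 0.5]
grip_width: 15.8
t 4.4 pos [545.8 250.5 156.6] x [-0. -0. -1.] yaz -20.2 F [-0.4  0.1  0.5] M [-0.02 -0.07  0.  ] w 15.8 q [ 0.3   0.56  1.44 -0.    1.14  0.66]
lin cm [ 1.66 -0.05 -0.04]
rot deg [-0.2  0.   0. ]
```

```bash
python3 -m crank '[{"linear":[0,0,0],"delta_rot":[0,0,0],"fingers":0},{"linear":[0,0,0],"delta_rot":[0,0,0],"fingers":0},{"linear":[0,0,0],"delta_rot":[0,0,0],"fingers":0},{"linear":[0,0,0],"delta_rot":[0,0,0],"fingers":0},{"linear":[0,0,0],"delta_rot":[0,0,0],"fingers":0}]';  python3 -c "
from h import *
from plant import bot
go(bot,[545.5,251,140],-20)"
```

```text
time: 4.9
tool_pos: [545.8, 250.4, 156.7]
tcp_rot: [0.71, 1.571, -1.213]
contact_force: [0.8, -0.5, -0.6]
grip_width: 14.5
t 4.9 pos [545.8 250.4 156.7] x [ 0. -0. -1.] yaz -20.2 F [ 0.8 -0.5 -0.6] M [-0.05 -0.12 -0.  ] w 14.5 q [ 0.3   0.56  1.44 -0.    1.14  0.66]
lin cm [ 1.67 -0.05 -0.04]
rot deg [-0.2  0.  -0. ]
```

```bash
python3 -m crank '[{"linear":[0.4,0,0],"delta_rot":[0,0,0],"fingers":0},{"linear":[0.4,0,0],"delta_rot":[0,0,0],"fingers":0},{"linear":[0.4,0,0],"delta_rot":[0,0,0],"fingers":0},{"linear":[0.3,0,0],"delta_rot":[0,0,0],"fingers":0},{"linear":[0,0,0],"delta_rot":[0,0,0],"fingers":0}]';  python3 -c "
from h import *
from plant import bot
go(bot,[545.5,251,141.5],-20)"
```

```text
time: 5.4
tool_pos: [545.9, 250.5, 141.7]
tcp_rot: [2.011, 1.57, 0.087]
contact_force: [-1.2, -1.5, 7.2]
grip_width: 13.7
t 5.4 pos [545.9 250.5 141.7] x [ 0.  0. -1.] yaz -20.2 F [-1.2 -1.5  7.2] M [-0.2   0.18  0.02] w 13.7 q [ 0.3   0.58  1.46 -0.    1.11  0.66]
lin cm [ 0.02 -0.06 -0.03]
rot deg [-0.2 -0.  -0. ]
```

```bash
python3 -m crank '[{"linear":[0,0,0],"delta_rot":[6,0,0],"fingers":0},{"linear":[0,0,0],"delta_rot":[6,0,0],"fingers":0},{"linear":[0,0,0],"delta_rot":[6,0,0],"fingers":0},{"linear":[0,0,0],"delta_rot":[6,0,0],"fingers":0},{"linear":[0,0,0],"delta_rot":[6,0,0],"fingers":0}]';  python3 -c "
from h import *
from plant import bot
go(bot,[545.5,251,141.5],-110)"
```

```text
time: 5.9
tool_pos: [546.4, 250.7, 142.3]
tcp_rot: [2.682, 1.569, 0.231]
contact_force: [0.0, -1.1, 6.3]
grip_width: 13.7
t 5.9 pos [546.4 250.7 142.3] x [ 0.002  0.    -1.   ] yaz -50.4 F [ 0.  -1.1  6.3] M [-0.15  0.06  0.03] w 13.7 q [ 0.3   0.58  1.46 -0.    1.11  1.18]
lin cm [ 0.08 -0.08  0.05]
rot deg [59.6 -0.1  0. ]
```

Turning freely, with no side force or torque. I continue the remaining 60°.

```bash
python3 -m crank '[{"linear":[0,0,0],"delta_rot":[6,0,0],"fingers":0},{"linear":[0,0,0],"delta_rot":[6,0,0],"fingers":0},{"linear":[0,0,0],"delta_rot":[6,0,0],"fingers":0},{"linear":[0,0,0],"delta_rot":[6,0,0],"fingers":0},{"linear":[0,0,0],"delta_rot":[6,0,0],"fingers":0}]'; python3 -m crank '[{"linear":[0,0,0],"delta_rot":[6,0,0],"fingers":0},{"linear":[0,0,0],"delta_rot":[6,0,0],"fingers":0},{"linear":[0,0,0],"delta_rot":[6,0,0],"fingers":0},{"linear":[0,0,0],"delta_rot":[6,0,0],"fingers":0},{"linear":[0,0,0],"delta_rot":[6,0,0],"fingers":0}]'; python3 - <<'E'
from h import *
from plant import bot,capture
go(bot,[545.5,251,141.5],-110)
s=capture("scene");t=capture("top")
A=t["image"][100:260,60:273];B=s["image"][190:310,270:430]
cv2.imwrite("pics/turned.png",cv2.convertScaleAbs(np.hstack([cv2.resize(A,(400,300),interpolation=3),cv2.resize(B,(400,300),interpolation=3)]),alpha=1.5,beta=20))
E
```

```text
time: 6.4
tool_pos: [546.4, 250.7, 142.3]
tcp_rot: [-3.062, 1.569, 0.246]
contact_force: [0.3, 0.1, 6.6]
grip_width: 13.7
time: 6.9
tool_pos: [546.4, 250.6, 142.2]
tcp_rot: [-2.532, 1.569, 0.253]
contact_force: [0.1, -0.6, 6.5]
grip_width: 13.9
t 6.9 pos [546.4 250.6 142.2] x [ 0.002  0.    -1.   ] yaz -110.4 F [ 0.1 -0.6  6.5] M [-0.03  0.13  0.07] w 13.9 q [ 0.3   0.58  1.46 -0.    1.11  2.23]
lin cm [ 0.07 -0.    0.09]
rot deg [-0.4 -0.1  0.1]
```

View pics/turned.png

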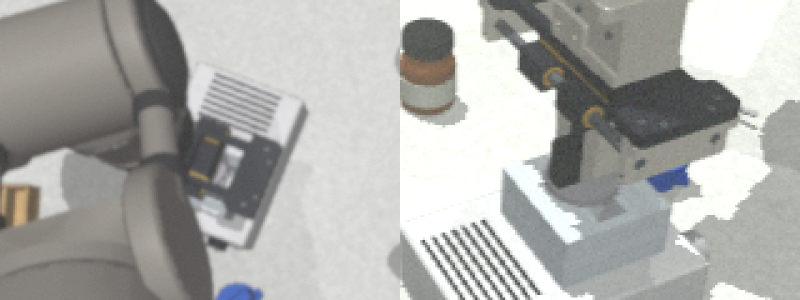

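The bar has turned with the jaws and now lies along the casing. I ease up about 8 mm still gripping, so the flange won't rise into the fingertips, and check the force.

```bash
python3 -m crank '[{"linear":[-0.2,0,0],"delta_rot":[0,0,0],"fingers":0},{"linear":[-0.2,0,0],"delta_rot":[0,0,0],"fingers":0},{"linear":[-0.2,0,0],"delta_rot":[0,0,0],"fingers":0},{"linear":[-0.1,0,0],"delta_rot":[0,0,0],"fingers":0},{"linear":[0,0,0],"delta_rot":[0,0,0],"fingers":0}]';  python3 -c "
from h import *
from plant import bot
go(bot,[545.5,251,150],-110)"
```

```text
time: 7.5
tool_pos: [546.3, 250.6, 149.0]
tcp_rot: [-2.486, 1.569, 0.303]
contact_force: [1.3, 0.4, 4.7]
grip_width: 13.8
t 7.5 pos [546.3 250.6 149. ] x [ 0.002  0.    -1.   ] yaz -110.2 F [1.3 0.4 4.7] M [ 0.17 -0.28 -0.02] w 13.8 q [0.3  0.57 1.45 0.   1.12 2.23]
lin cm [-0.1  -0.01  0.09]
rot deg [-0.2 -0.1  0.1]
```

The spring still pushes up with 4.7 N and nothing is jammed, so the lugs are rising into the notches. I open the fingers.

```bash
python3 -m crank '[{"linear":[0,0,0],"delta_rot":[0,0,0],"fingers":1},{"linear":[0,0,0],"delta_rot":[0,0,0],"fingers":1},{"linear":[0,0,0],"delta_rot":[0,0,0],"fingers":1},{"linear":[0,0,0],"delta_rot":[0,0,0],"fingers":1},{"linear":[0,0,0],"delta_rot":[0,0,0],"fingers":1}]';python3 -m crank '[{"linear":[0,0,0],"delta_rot":[0,0,0],"fingers":1},{"linear":[0,0,0],"delta_rot":[0,0,0],"fingers":1},{"linear":[0,0,0],"delta_rot":[0,0,0],"fingers":1},{"linear":[0,0,0],"delta_rot":[0,0,0],"fingers":1},{"linear":[0,0,0],"delta_rot":[0,0,0],"fingers":1}]'
```

```text
time: 8.0
tool_pos: [545.6, 250.4, 148.4]
tcp_rot: [0.799, 1.57, -2.695]
contact_force: [-0.2, -0.2, 1.0]
grip_width: 49.2
time: 8.5
tool_pos: [545.8, 250.4, 148.7]
tcp_rot: [2.583, 1.571, -0.911]
contact_force: [-0.3, -0.2, -0.8]
grip_width: 88.5
```

```bash
python3 -m crank '[{"linear":[-2,0,0],"delta_rot":[0,0,0],"fingers":1},{"linear":[-3,0,0],"delta_rot":[0,0,0],"fingers":1},{"linear":[-3,0,0],"delta_rot":[0,0,0],"fingers":1},{"linear":[-3,0,0],"delta_rot":[0,0,0],"fingers":1},{"linear":[-1,0,0],"delta_rot":[0,0,0],"fingers":1}]';python3 -m crank '[{"linear":[0,4.5,-1.6],"delta_rot":[0,0,0],"fingers":1},{"linear":[0,4.5,-1.6],"delta_rot":[0,0,0],"fingers":1},{"linear":[0,4.5,-1.6],"delta_rot":[0,0,0],"fingers":1},{"linear":[0,4.5,-1.6],"delta_rot":[0,0,0],"fingers":1},{"linear":[0,4.5,-1.6],"delta_rot":[0,0,0],"fingers":1}]'; python3 - <<'E'
from h import *
from plant import bot,capture
s=capture("scene");t=capture("top")
A=t["image"][100:260,60:273];B=s["image"][190:310,270:430]
cv2.imwrite("pics/end.png",cv2.convertScaleAbs(np.hstack([cv2.resize(A,(400,300),interpolation=3),cv2.resize(B,(400,300),interpolation=3)]),alpha=1.5,beta=20))
for n,cs in(("both",[t,s]),("top",[t]),("scene",[s])):
  for z in(136,142,148):
    p,r=fitbar(cs,[545.5,250.5,-.35],z);print(n,z,p[:2].round(1),np.degrees(p[2]).round(1),np.round(r,2))
E
```

```text
time: 9.0
tool_pos: [546.8, 250.9, 272.1]
tcp_rot: [-2.495, 1.565, 0.294]
contact_force: [0.4, -0.3, 1.2]
grip_width: 91.8
time: 9.5
tool_pos: [542.5, 10.0, 267.7]
tcp_rot: [0.278, 1.569, 3.068]
contact_force: [0.2, -1.4, 0.1]
grip_width: 91.7
both 136 [548.3 249.4] -20.1 [0.75 0.68]
both 142 [547.8 248. ] -17.2 [0.74 0.9 ]
both 148 [550.  249.1] -14.8 [0.71 0.85]
top 136 [548.1 251.4] -22.4 [0.76]
top 142 [546.9 249.4] -20.3 [0.75]
top 148 [546.6 247.1] -21.2 [0.74]
scene 136 [541.6 242.9] -15.6 [0.93]
scene 142 [548.  246.9] -14.5 [0.92]
scene 148 [554.2 251.1] -12.4 [0.91]
```

View pics/end.png

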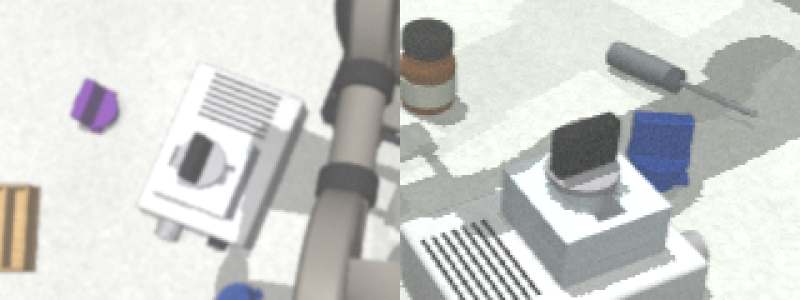

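The picture shows the bar along the casing at about (198,158) in the left half, the cap sitting low on the socket, and the gripper well clear. The two-view fit agrees best with a grip height of 142 mm. I hand the job in.

```bash
python3 -c "
from plant import bot,workorder
print(workorder.close_job()); o=bot.get_obs(); print(o['time'],o['contact_force'])"
```

```text
the job is handed in; nothing more can be done
None
the job is handed in; nothing more can be done
```

The loose lamp cap is locked and the job was handed in at about 9.6 s on the robot's clock. I gripped the cap at about (546, 251) mm and pressed it down 15 mm against roughly 7 N. I then turned it 90° clockwise, eased it up 7 mm, let go and moved the arm clear.

**Final checks:**
- **Angle:** The last image shows the bar along the casing. From the top view it points at about −20°, the same as the casing. The scene view alone read −12° to −16°, and it had read 1° to 9° off from the top view before the turn too.
- **Height:** Fitting both views together, 142 mm matched best of the three heights I tried (136, 142 and 148 mm), though not sharply. The scene view alone could not tell them apart. While I eased the cap up, it rose with the spring still pushing to about 140 mm. That is more than it could do with the lugs caught under the rim, so I take it as seated.
- **Forces and the other cap:** The largest force I read was about 7 N. The other light source's cap was never approached.

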